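Set and lock the side guide of a card feeder

TASK

With a fingertip, push the arms of the card feeder's star wheel round, counter-clockwise seen from above, until the side guide has slid the loose stack of cards up against the fixed fence and the guide's sprung pad is pressed in about half way. Then push the clamp lever round to its stop, where it points to the front edge of the feeder, to lock the setting, and leave the robot clear. Do not touch the stack or push the guide directly, lift nothing, and leave the bottle, pen cup and spare cards where they stand.

Things in the scene. Friction and masses are not known exactly. Their poses are not given: they have to be found in the camera images.
- machine: the card feeder, a fixed aluminium plate, x -100 to 100, y -250 to 220 mm in its own frame; deck 30 mm above the table. Origin on the table; x points away from its front edge (which faces the robot), y left, z up. Grey motor housing, 130 mm high, over y 158 to 218; before it the fixed steel fence, inner face y = 150, 75 mm high. Lever at the front, star wheel at the right end.
- wheel_hub (a point): on the vertical axis of the star wheel at mid-height of its arms, at (0, -130, 90) mm in the feeder's frame; hub radius 20, top 10 mm above. Three straight steel arms 12 mm thick, 120 degrees apart, no rim, each with a black 24 mm ball at its end; reach 90 mm. Beneath: a grey housing (x 90 by y 100 mm), top 36 mm below this point, then the deck and the guide's 41 mm high rack bar.
- wheel_ball (a point): centre of the ball at the end of one of the three wheel arms, 78 mm from the axis; it turns with the wheel.
- wheel (a joint): turn of the star wheel, rad, growing counter-clockwise seen from above, 0 to 3.6. It moves the guide 30 mm towards the fence per rad. It is stiff (0.31 Nm, about 5 N at 60 mm from the axis, a little more when the pad presses) and stays where it is left.
- guide: the side guide: an aluminium block 75 mm (x) x 22 mm (y) x 36 mm high standing just over the deck, on a rack bar along y that runs from the wheel's housing. Its axes are the feeder's; its origin is the feeder's origin when the wheel reads 0 and shifts along +y as it is driven. The block is centred at (40, -25) mm from this origin, top 68 mm above the table.
- pad_face (a point): centre of the front (+y) face of the black sprung pad, 65 mm wide and 36 mm high, carried 16 mm in front of the guide block on two pins.
- pad (a joint): how far the sprung pad is pressed back towards the guide block, m: 0 free (16 mm gap seen between pad and block), 0.016 fully in (no gap). Spring force 3 N at the start to 8 N fully in, more than the stack's friction, so the stack reaches the fence before the pad gives.
- cards: the loose stack of cards, 85 mm (x) x 60 mm (y) x 45 mm high, about 0.18 kg, which lies on the deck between pad and fence; origin under its centre. When flat against the fence its centre is at y = 120 mm in the feeder's frame.
- lever_pivot (a point): point on the vertical axis of the clamp lever at the mid-height of its arm, at (-55, 60, 56) mm in the feeder's frame; hub radius 13 mm, top 10 mm above this point.
- lever_tip (a point): outer end of the lever's arm axis, 80 mm from the pivot axis. The arm is a steel rod 11 mm thick with a black grip 16 mm thick on its last 20 mm (a round end adds 8 mm); its underside is about 20 mm above the deck.
- lever (a joint): turn of the clamp lever, rad, growing clockwise seen from above: at 0 (open) it points along the feeder's -y, to the wheel's side; at 1.5 (its stop, locked) it points to the front, along -x. Stays where it is left; about 2 N at 60 mm from the pivot.
- bottle: bystander: upright teal bottle, diameter 68 mm, 216 mm high, origin under its centre; to the right of the feeder.
- pen_cup: bystander: white cup of pens, diameter 72 mm, 140 mm high with the pens, origin under its centre; to the left of the feeder.
- spare_cards: bystander: lower stack of cards 85 x 55 x 30 mm on the table in front of the feeder's right end, origin under its centre.

How it is judged:
On the way, in this order (a step that is already met when the one before it is completed fails the run):
1. the stack is against the fence and the pad is pressed in about half way (value of joint pad between 0.004 and 0.013 m and y of cards in the frame of machine above 0.116 m), for 0.3 s.
2. the clamp lever is at its locked stop (value of joint lever above 1.35 rad), for 0.2 s.
At the end, for the whole second after the job is handed in: The stack lies flat on the deck within 4 mm of the fence, the pad is pressed in between 4 and 13 mm of its 16 mm, the lever reads more than 1.35 of 1.5 rad, and all is at rest (all of step 1 and value of joint lever above 1.35 rad and angle between cards's own z axis and vertical below 0.1 rad and linear speed of guide below 0.01 m/s); the robot touches nothing.
It fails at once if the robot touched the stack (contact force between any of the fingers, the arm and cards above 1 N).
It fails at once if the robot pushed the guide or its pad directly (contact force between any of the fingers, the arm and guide above 2 N).
It fails at once if the stack was lifted or tipped (height (world z) of cards above 0.042 m or angle between cards's own z axis and vertical above 0.3 rad).
It fails at once if the clamp lever was closed before the guide was set (value of joint lever above 1.35 rad and value of joint pad below 0.002 m).
It fails at once if a bystander was moved more than 25 mm, lifted or tipped (distance of any of bottle, pen_cup, spare_cards from where it was at the start of the episode above 0.025 m or angle between any of bottle, pen_cup, spare_cards's own z axis and vertical above 0.3 rad).
It also fails if it takes over 69 s, if anything falls off the work surface, if the arm or the gripper's body presses on something with over 40 N, if the wrist force passes 120 N, or if a joint passes its speed limit or range.

ROBOT

A 6-joint arm with a two-finger parallel gripper is mounted at the origin on the work surface. World frame = base frame: x ahead of the robot, y to its left, z up, the work surface at z = 0. Lengths are in m, angles in rad, forces in N, time in s.
With the tool pointing down it reaches from about 0.35 to 0.925 m from the base axis. Payload 6.4 kg.
Tool frame: the origin (TCP) lies midway between the tips of the shut fingers; the grasp point (between the pads) lies 19 mm behind it; x points along the fingers, y is the direction in which the jaws open and shut, and the axes are right-handed (so a half turn about x gives the same grasp; the last joint's range is limited). The gripper opens to 85 mm and grips with 20 to 120 N. Pads are 22 mm wide; open, the fingers measure 114 mm over their backs; the gripper's body (76 mm by 85 mm) begins 54 mm behind the grasp point. The pads swing forward as they close: fully open they stand 13 mm farther back than shut.
Start: joints at [-1.412, 0.245, 1.558, -0, 1.339, -0.174], TCP at [0.212, -0.614, 0.231] pointing down, gripper open.
Joint ranges: [-3.13, 3.13], [-1.02, 2.26], [0.13, 2.54], [-0.95, 4.09], [0.21, 2.88], [-2.74, 2.74]. Speed limits (rad/s): [2.57, 2.57, 3.14, 3.14, 3.14, 3.14].

INTERFACE

Orientations are given as a 3x3 rotation matrix whose columns are the frame's x, y, z axes.
In Python, from workcell import move_pose, movel, set_joints, command_gripper, sleep, inverse_kinematics, state, snapshot, calibration, IKError, sign_off gives the robot as it stands. The module is installed in compiled form; this text tells all that it offers. Calls block until the motion is done:
- move_pose(position, orientation): joint-space move of the TCP to a pose.
- movel(position, attitude=None, speed=0.15, guard=None): straight line of the TCP; attitude=None keeps the orientation; speed is the mean speed in m/s. With guard (N) it stops when the force on the tool has changed by that much, and returns True; else False.
- set_joints(angles): joint-space move.
- command_gripper(opening, strength=None): opening from 0.0 (shut) to 1.0 (fully open); strength is the grip in N (None keeps the last); returns when the fingers have stopped.
- sleep(seconds).
- inverse_kinematics(position, orientation): joint angles nearest the present ones, or None.
- state(): the state.
- snapshot(name): name is "scene" or "top" or "wrist"; returns the picture (384x512x3 uint8, blue, green, red); there is no depth.
- calibration(name): a dict with "K" (3x3 intrinsics, pixels), "R" (3x3) and "t" (3): a world point X has camera coordinates R X + t; the wrist camera has in their place "T_tool_cam" (4x4, takes a point from camera to tool coordinates, whose origin is the TCP and whose axes are the tool frame's). Camera axes: x right, y down, z forward; pixel columns grow to the right and rows downward; lengths in m; the calibration is good to about 2 mm. A picture is of the moment at which its call begins: read the wrist's pose just before it. calibration takes no time and is no camera call.
A pose or a line that the arm cannot do raises IKError and nothing moves.
- sign_off(): hands the job in, once; it reports no verdict.
The state is a dict: "time_s": time; "qpos": joint angles; "joint_vel": joint speeds; "tau": joint torques, N m; "ee_pos": TCP position; "tool_rot": TCP orientation; "wrist_force": force on the tool from outside, world axes, zero at the start; "moment": the same for the moment, N m; "width": opening from 0.0 (shut) to 1.0 (fully open).
Only numpy, scipy, OpenCV 4.12 (cv2) and the standard library are available. Lean on these libraries where they do the work, as an engineer would, in place of code of your own. Each camera call takes 0.05 s, during which the arm holds its last target.

## Working session

There is one attempt and no reset: what is moved stays moved. The work goes in short steps, each a Python script; the robot and the scene stay as the last script left them, time stands still between calls to the robot, and variables do not carry over. Pictures are saved under pics/ and viewed, and the job is handed in when it is done.

```bash
mkdir -p pics; python3 - <<'E'
from workcell import *
import cv2
for n in ("scene","top","wrist"):
    cv2.imwrite(f"pics/{n}0.png",snapshot(n))
    c=calibration(n); print(n,{k:__import__('numpy').round(v,3).tolist() for k,v in c.items()})
s=state(); print(s["time_s"],s["ee_pos"],s["tool_rot"],s["width"])
E
```

```text
scene {'K': [[366.492, 0.0, 255.918], [0.0, 366.492, 197.321], [0.0, 0.0, 1.0]], 'R': [[0.592, 0.806, 0.011], [0.488, -0.347, -0.801], [-0.642, 0.479, -0.599]], 't': [-0.333, -0.161, 1.66]}
top {'K': [[389.936, 0.0, 256.228], [0.0, 389.936, 190.002], [0.0, 0.0, 1.0]], 'R': [[-0.017, -1.0, -0.006], [-0.996, 0.017, -0.086], [0.086, 0.004, -0.996]], 't': [0.022, 0.521, 1.383]}
wrist {'K': [[318.91, 0.0, 249.915], [0.0, 318.91, 192.545], [0.0, 0.0, 1.0]], 'T_tool_cam': [[0.001, -0.318, 0.948, -0.144], [1.0, 0.0, -0.001, 0.0], [-0.0, 0.948, 0.318, -0.082], [0.0, 0.0, 0.0, 1.0]]}
0.15 [ 0.21229788 -0.61390128  0.23042284] [[-2.27362728e-04  3.26695342e-01 -9.45129675e-01]
 [ 1.49082952e-03 -9.45128538e-01 -3.26695308e-01]
 [-9.99998863e-01 -1.48330555e-03 -2.72160057e-04]] 1.002593321063019
```

```bash
python3 -c "
import cv2
for n in ('scene','top'):
    cv2.imwrite(f'pics/{n}0b.png',cv2.resize(cv2.imread(f'pics/{n}0.png'),(800,600),interpolation=cv2.INTER_CUBIC))"
```

```text
(no output)
```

View pics/top0b.png

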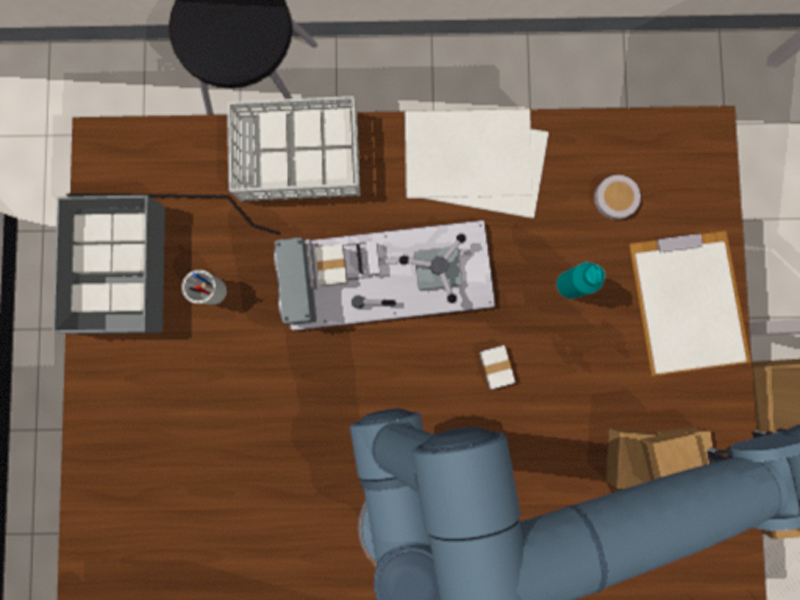

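View pics/scene0b.png

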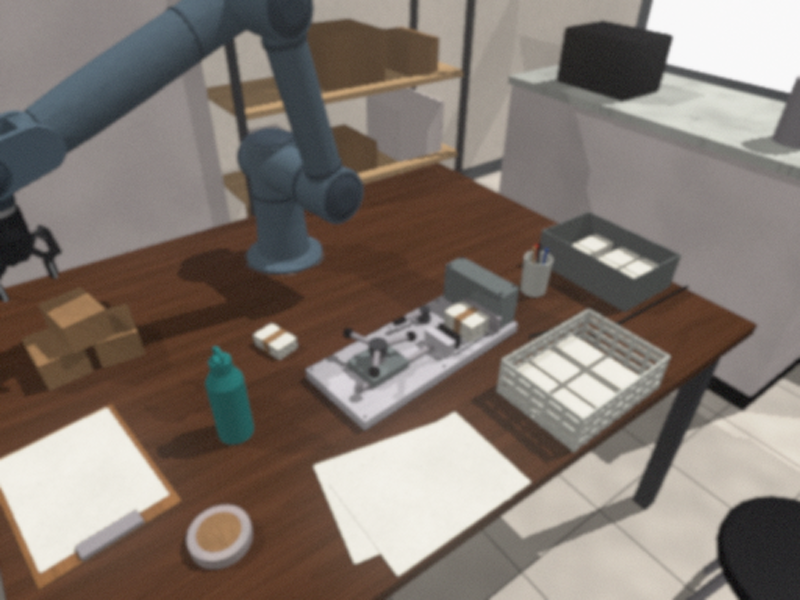

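```bash
python3 -c "
import cv2
i=cv2.imread('pics/top0.png')[135:215,170:325]
cv2.imwrite('pics/topc.png',cv2.resize(i,None,fx=5,fy=5,interpolation=cv2.INTER_CUBIC))
i=cv2.imread('pics/scene0.png')[150:280,180:340]
cv2.imwrite('pics/scenec.png',cv2.resize(i,None,fx=4,fy=4,interpolation=cv2.INTER_CUBIC))"
```

```text
(no output)
```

View pics/topc.png

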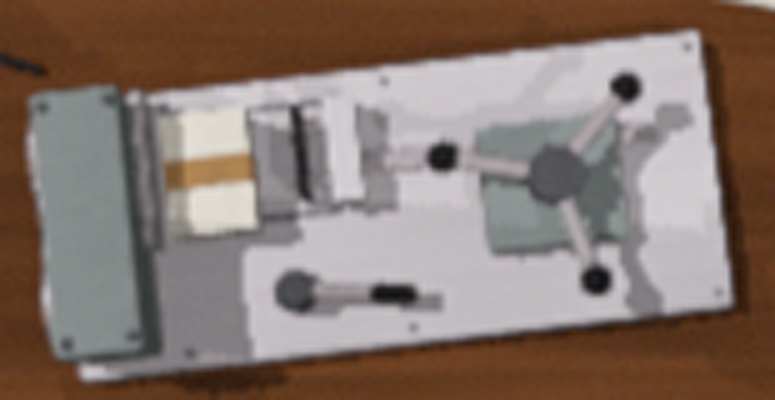

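View pics/scenec.png

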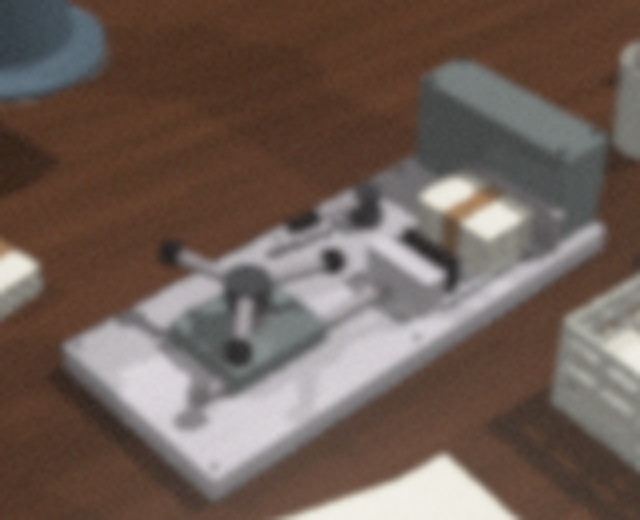

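```bash
cat > geo.py <<'E'
import numpy as np
from scipy.optimize import least_squares
from workcell import *
def proj(n,X):
    c=calibration(n);X=np.atleast_2d(X);p=(c["R"]@X.T).T+c["t"];q=(np.array(c["K"])@p.T).T
    return q[:,:2]/q[:,2:]
def ray(n,uv,z):
    c=calibration(n);R=np.array(c["R"]);d=R.T@np.linalg.inv(c["K"])@np.array([uv[0],uv[1],1.]);o=-R.T@np.array(c["t"])
    return o+d*(z-o[2])/d[2]
def Rz(a): return np.array([[np.cos(a),-np.sin(a),0],[np.sin(a),np.cos(a),0],[0,0,1]])
def m2w(p,F): return (Rz(F[2])@np.atleast_2d(p).T).T+[F[0],F[1],0]
E
python3 - <<'E'
from geo import *
T=[((698,30),(100,-250,30)),((733,306),(-100,-250,30)),((82,380),(-100,220,30)),((555,174),(0,-130,100)),((295,291),(-55,60,66))]
S=[((64,350),(-100,-250,30)),((213,481),(100,-250,30)),((248,280),(0,-130,100)),((367,203),(-55,60,66))]
P=np.array([t[1] for t in T])/1e3; U=np.array([[170+(t[0][0]-.0)/5,135+t[0][1]/5] for t in T])
Ps=np.array([t[1] for t in S])/1e3; Us=np.array([[180+t[0][0]/4,150+t[0][1]/4] for t in S])
def r(F,a=1,b=1): return np.concatenate([a*(proj("top",m2w(P,F))-U).ravel(),b*(proj("scene",m2w(Ps,F))-Us).ravel()])
for a,b in((1,0),(0,1),(1,1)):
    f=least_squares(r,[.6,0,0.],args=(a,b)); print(f.x,np.round(r(f.x),1))
F=least_squares(r,[.6,0,0.]).x
np.save("F.npy",F)
def loc(w): return (Rz(-F[2])@(np.array(w)-[F[0],F[1],0]))*1000
for b in((443,157),(627,87),(596,280)):
    l=loc(ray("top",(170+b[0]/5,135+b[1]/5),.09)); d=l-[0,-130,0]; print("ball",l.round(1),np.degrees(np.arctan2(d[1],d[0])),np.hypot(d[0],d[1]))
for nm,b,z in(("levertip",(414,294),.056),("padfront top",(297,150),.068),("block top ctr",(344,148),.068),("cards ctr",(208,172),.075)):
    print(nm,loc(ray("top",(170+b[0]/5,135+b[1]/5),z)).round(1))
for nm,b,z in(("bottle base",(575,285),.0),("spare",(497,367),.03),("cup",(198,275),.1)):
    print(nm,ray("top",(b[0]*.64,b[1]*.64),z).round(3))
print(m2w(np.array([[0,-130,90],[-55,60,56]])/1e3,F))
E
```

```text
[0.57017652 0.05515605 0.09992322] [ 0.1  0.3  0.2 -0.2 -0.2  0.3  0.3 -0.1 -0.4 -0.3 -0.9 -2.2 -0.4 -1.1
 -0.5 -1.5 -0.2 -4.5]
[0.5807728  0.05094975 0.09266489] [ 1.4 -2.1  1.2 -2.6  0.7 -3.1  1.5 -2.9  0.6 -3.5 -0.6 -0.3 -0.2  1.4
  0.1  0.5  0.8 -2.7]
[0.57298392 0.05408969 0.10190419] [ 0.3 -0.6  0.6 -1.1  0.2 -0.3  0.6 -1.  -0.1 -1.1 -0.8 -1.5 -0.  -0.3
 -0.2 -0.9 -0.  -4. ]
ball [ 19.  -53.2  90. ] 76.111471946424 79.07050987945901
ball [  52.3 -185.3   90. ] -46.60773403216018 76.15024145028039
ball [ -78.  -147.3   90. ] -167.51551385708547 79.8672548045164
levertip [-70.1 -22.1  56. ]
padfront top [39.3 47.5 68. ]
block top ctr [36.8 14.5 68. ]
cards ctr [ 30.2 110.4  75. ]
bottle base [ 0.544 -0.397  0.   ]
spare [ 0.357 -0.204  0.03 ]
cup [0.571 0.455 0.1  ]
[[ 0.58620855 -0.07523591  0.09      ]
 [ 0.51216557  0.10818339  0.056     ]]
```

```bash
cat >> geo.py <<'E'
def down(psi): # tool x down, tool y at world yaw psi
    y=np.array([np.cos(psi),np.sin(psi),0]);x=np.array([0,0,-1.]);return np.c_[x,y,np.cross(x,y)]
def wproj(s,X):
    c=calibration("wrist");T=np.array(c["T_tool_cam"]);W=np.eye(4);W[:3,:3]=s["R"];W[:3,3]=s["p"]
    M=np.linalg.inv(W@T);X=np.atleast_2d(X);p=X@M[:3,:3].T+M[:3,3];q=p@np.array(c["K"]).T
    return q[:,:2]/q[:,2:]
def wray(s,uv,z):
    c=calibration("wrist");T=np.array(c["T_tool_cam"]);W=np.eye(4);W[:3,:3]=s["R"];W[:3,3]=s["p"];M=W@T
    d=M[:3,:3]@np.linalg.inv(c["K"])@np.array([uv[0],uv[1],1.]);o=M[:3,3]
    return o+d*(z-o[2])/d[2]
def wsnap(name):
    import cv2
    st=state();s={"R":np.array(st["tool_rot"]),"p":np.array(st["ee_pos"])};im=snapshot("wrist")
    np.savez(f"pics/{name}.npz",**s);cv2.imwrite(f"pics/{name}.png",im)
    cv2.imwrite(f"pics/{name}b.png",cv2.resize(im,(800,600),interpolation=cv2.INTER_CUBIC));return s
E
python3 - <<'E'
from geo import *
command_gripper(0.0)
move_pose([0.53,0.03,0.33],down(-np.pi/2+.1))
wsnap("w1"); s=state();print(s["time_s"],s["qpos"],s["ee_pos"],s["width"])
E
```

```text
3.5333 [-1.58280288e-01 -1.04172445e-01  1.74706807e+00 -1.22128248e-04
  1.49900210e+00  1.31354017e+00] [0.53008108 0.02938485 0.32982169] 0.0014177161825832674
```

View pics/w1b.png

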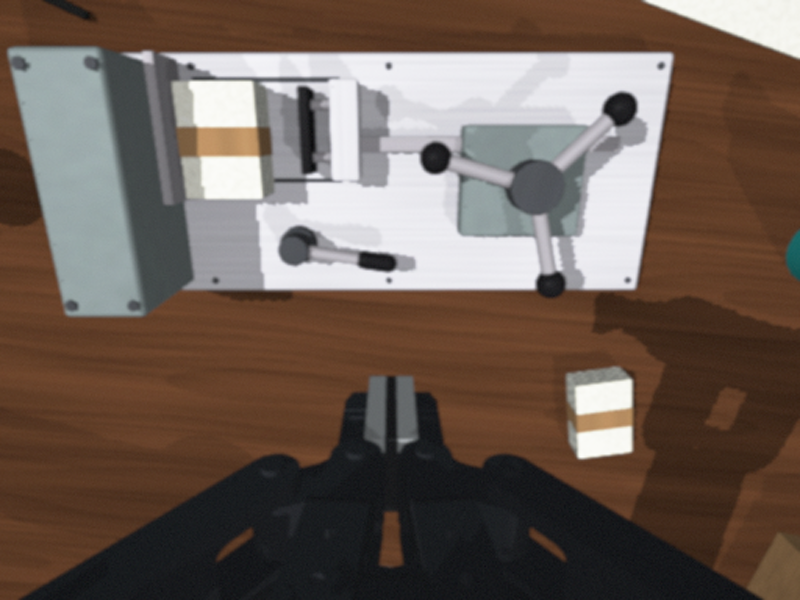

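```bash
cat > fit1.py <<'E'
from geo import *
d=np.load("pics/w1.npz");s={"R":d["R"],"p":d["p"]}
W=[((673,54),(100,-250,30)),((636,289),(-100,-250,30)),((537,187),(0,-130,100)),((295,246),(-55,60,66))]
P=np.array([t[1] for t in W])/1e3; U=np.array([t[0] for t in W])*.64
r=lambda F:(wproj(s,m2w(P,F))-U).ravel()
F=least_squares(r,[.57,.055,.1]).x; print(F,r(F).round(1)); np.save("F.npy",F)
def loc(w): return (Rz(-F[2])@(np.array(w)-[F[0],F[1],0]))*1000
L=lambda b,z: loc(wray(s,np.array(b)*.64,z))
for b in((435,158),(621,109),(550,285)):
    l=L(b,.09); dd=l-[0,-130,0]; print("ball",l.round(1),np.degrees(np.arctan2(dd[1],dd[0])),np.hypot(dd[0],dd[1]))
for nm,b,z in(("levertip",(394,263),.056),("padfront top b",(299,88),.066),("padfront top f",(301,172),.066),("block front back",(329,80),.068),("block front front",(331,180),.068),("block rear f",(359,180),.068),("cards fr r",(265,199),.075),("cards bk r",(263,82),.075),("cards bk l",(173,82),.075),("cards fr l",(184,199),.075),("cards foot",(274,195),.03),("fence top",(153,52),.105),("fence top f",(172,203),.105),("spare",(600,425),.03)):
    print(nm,L(b,z).round(1))
print(m2w(np.array([[0,-130,90],[-55,60,56]])/1e3,F).round(4))
E
python3 fit1.py
```

```text
[0.57399273 0.05576496 0.09066152] [ 1.7 -1.1 -0.8  0.5  0.7 -0.1 -1.9  1.3]
ball [ 19.3 -54.4  90. ] 75.68998927264482 78.04966151277398
ball [  54.3 -186.8   90. ] -46.297825957261196 78.59542557802251
ball [ -78.1 -150.4   90. ] -165.37733815048617 80.69548765305903
levertip [-69.6 -25.2  56. ]
padfront top b [68.2 48.1 66. ]
padfront top f [ 6.6 49.6 66. ]
block front back [73.7 25.  68. ]
block front front [ 0.8 25.7 68. ]
block rear f [ 1.   3.5 68. ]
cards fr r [-13.7  77.4  75. ]
cards bk r [71.3 72.8 75. ]
cards bk l [ 70.8 139.   75. ]
cards fr l [-14.2 141.4  75. ]
cards foot [-15.8  80.5  30. ]
fence top [ 86.5 137.9 105. ]
fence top f [-13.4 138.3 105. ]
spare [-245.2 -238.3   30. ]
[[ 0.5858 -0.0737  0.09  ]
 [ 0.5138  0.1105  0.056 ]]
```

```bash
cat > push.py <<'E'
from geo import *
F=np.load("F.npy"); hub=m2w(np.array([[0,-.13,0]]),F)[0]
u=lambda a:np.array([np.cos(a),np.sin(a),0]); t=lambda a:np.array([-np.sin(a),np.cos(a),0])
Z=.074; RHO=.052
def P(a,d,z=Z): return hub+RHO*u(a)-d*t(a)+[0,0,z]
E
python3 - <<'E'
from push import *
a=np.radians(-165.3)+F[2]
move_pose(P(a,.034,.16),down(a+np.pi/2))
print(movel(P(a,.034),speed=.12,guard=6), state()["wrist_force"].round(1))
hit=movel(P(a,.004),speed=.03,guard=3)
s=state(); d=-(s["ee_pos"]-hub)@t(a); print(hit,d,s["wrist_force"].round(1),s["ee_pos"],s["time_s"],s["qpos"].round(2))
np.save("c.npy",[a,d]); wsnap("w2")
E
```

```text
False [-0.1  0.   1.3]
True 0.019306631280971803 [ 0.3 -0.7 -0. ] [ 0.53003351 -0.07333679  0.07368716] 5.7833 [-0.35  0.18  1.95  0.    1.01  0.87]
```

View pics/w2b.png

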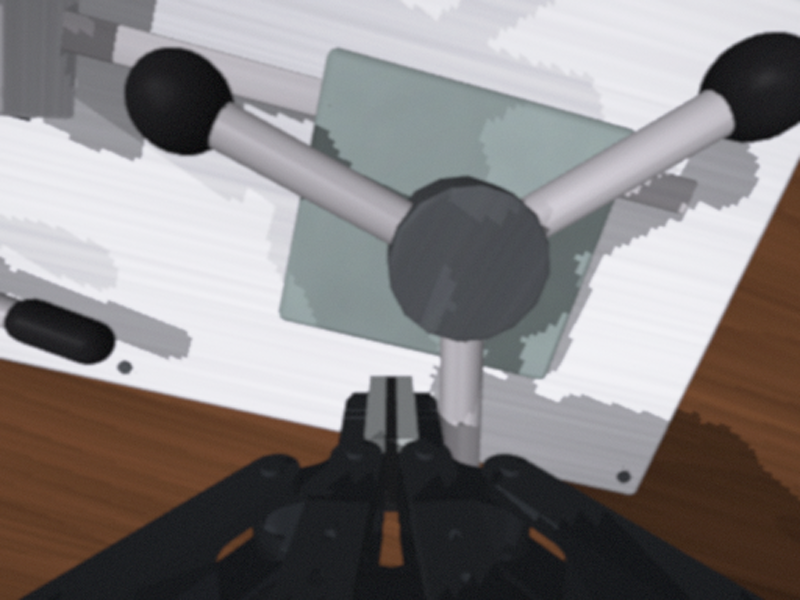

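The finger tip sits beside the front arm, touching it; hub centre is at px (468,258) and the arm at column 460. Now I push most of the arc, then look.

```bash
python3 - <<'E'
from push import *
a0,d=np.load("c.npy"); fm=0
for k in np.arange(.1,1.301,.1):
    a=a0+k; movel(P(a,d),down(a+np.pi/2),speed=.06); f=np.linalg.norm(state()["wrist_force"]); fm=max(fm,f)
    print(round(k,2),round(f,1),end="; ")
s=state();print(s["time_s"],s["wrist_force"].round(1),s["ee_pos"])
movel(P(a,d+.012),speed=.05); movel(P(a,d+.012,.2),speed=.15)
move_pose([0.53,0.03,0.33],down(-np.pi/2+.1)); wsnap("w3"); print(state()["time_s"])
E
```

```text
0.1 3.4; 0.2 4.3; 0.3 4.3; 0.4 5.2; 0.5 4.1; 0.6 4.3; 0.7 4.3; 0.8 3.7; 0.9 4.2; 1.0 3.2; 1.1 4.9; 1.2 4.2; 1.3 3.9; 9.0917 [-3.9  0.2  0.1] [ 0.57054322 -0.12704628  0.07410427]
12.1167
```

View pics/w3b.png

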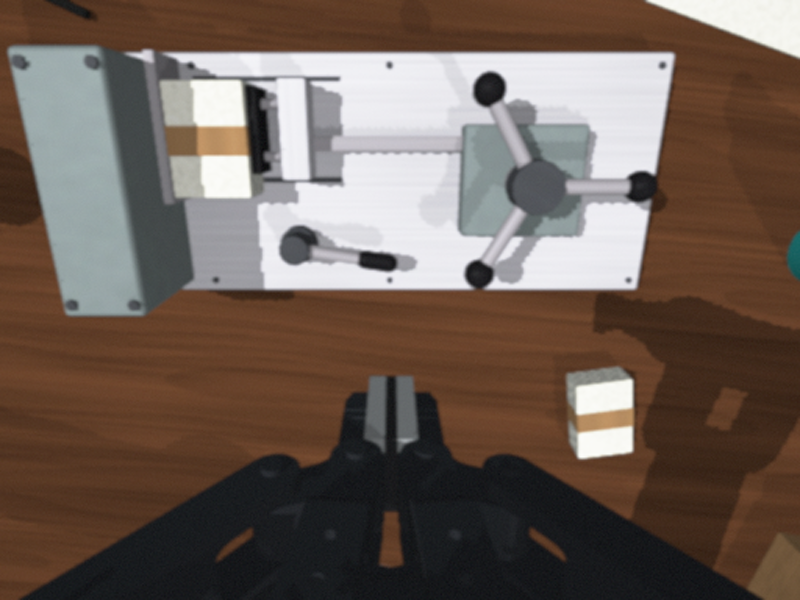

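The stack now lies flat with the pad; the block's front face is near column 278, the stack's near face at 248, the balls at (489,89), (642,187), (479,274).

```bash
cat > meas.py <<'E'
import sys
from geo import *
F=np.load("F.npy")
def loc(w): return (Rz(-F[2])@(np.array(w)-[F[0],F[1],0]))*1000
def load(n):
    d=np.load(f"pics/{n}.npz");return {"R":d["R"],"p":d["p"]}
E
python3 - <<'E'
from meas import *
s=load("w3");L=lambda b,z: loc(wray(s,np.array(b)*.64,z))
for b in((489,89),(642,187),(479,274)):
    dd=L(b,.09)-[0,-130,0]; print("ball",np.degrees(np.arctan2(dd[1],dd[0])),np.hypot(dd[0],dd[1]))
for nm,b,z in(("block fr b",(277,80),.068),("block fr f",(282,180),.068),("block rear",(311,180),.068),("padfront",(250,88),.066),("pad rear",(266,130),.066),("cards fr r",(252,197),.075),("cards fr l",(174,197),.075),("cards bk l",(162,82),.075),("cards bk r",(246,82),.075)):print(nm,L(b,z).round(1))
import cv2
im=cv2.imread("pics/w3.png")[40:130,95:235];cv2.imwrite("pics/w3c.png",cv2.resize(im,None,fx=5,fy=5,interpolation=cv2.INTER_CUBIC))
E
```

```text
ball 30.926549580534868 77.43704407959645
ball -90.37070466909738 80.29486590500493
ball 151.4315310570467 79.19589738450796
block fr b [72.9 64.4 68. ]
block fr f [ 0.  65.1 68. ]
block rear [ 0.3 42.1 68. ]
padfront [67.3 85.6 66. ]
pad rear [37.5 75.6 66. ]
cards fr r [-12.6  88.   75. ]
cards fr l [-13.2 149.5  75. ]
cards bk l [ 70.1 147.5  75. ]
cards bk r [70.7 85.8 75. ]
```

View pics/w3c.png

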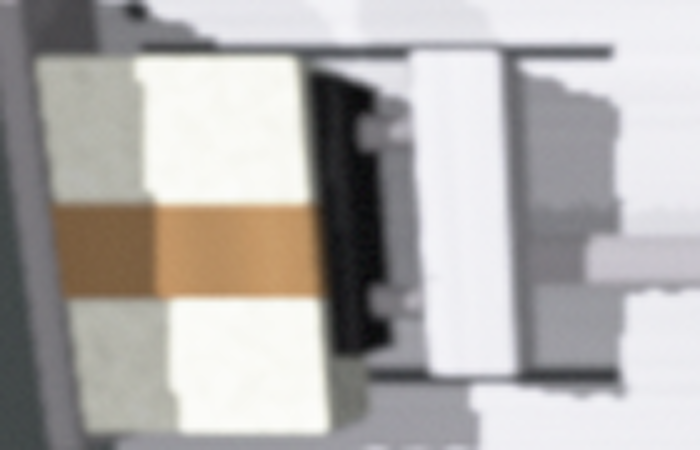

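```bash
python3 - <<'E'
from push import *
a0,d=np.load("c.npy"); a=a0+1.27
move_pose(P(a,d+.012,.2),down(a+np.pi/2)); movel(P(a,d+.012),speed=.15,guard=8); z=state()["wrist_force"]
for k in np.arange(1.3,1.561,.04):
    a=a0+k; movel(P(a,d),down(a+np.pi/2),speed=.03); f=(state()["wrist_force"]-z)@t(a)
    print(round(k,2),round(f,1),end="; ")
movel(P(a,d+.012),speed=.05); movel(P(a,d+.012,.2),speed=.15)
# view straight above the pad gap: camera over it
g=m2w(np.array([[.04,.068,0]]),F)[0]
move_pose(g+[-.14,0,.30],down(-np.pi/2+F[2])); wsnap("w4"); print(state()["time_s"],state()["ee_pos"])
import cv2
cv2.imwrite("pics/w4b.png",cv2.resize(cv2.imread("pics/w4.png")[0:300,60:460],(800,600),interpolation=cv2.INTER_CUBIC))
E
```

```text
1.3 -2.3; 1.34 -5.0; 1.38 -6.0; 1.42 -6.6; 1.46 -6.3; 1.5 -7.4; 1.54 -7.8; 20.15 [0.46771907 0.12685264 0.29968256]
```

View pics/w4b.png

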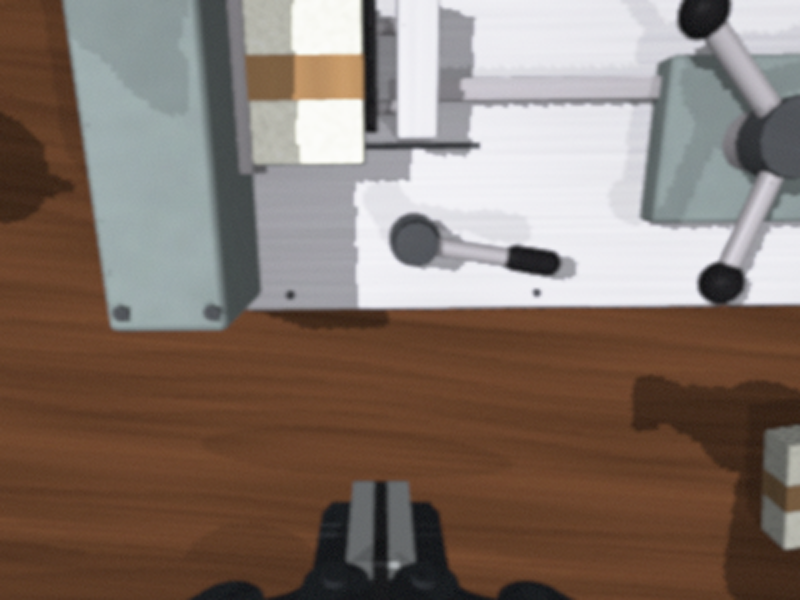

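```bash
python3 - <<'E'
from meas import *
s=load("w4");L=lambda b,z: loc(wray(s,(b[0]/2+60,b[1]/2),z))
for nm,b,z in(("pad front",(365,120),.066),("pad rear",(377,125),.066),("block fr",(398,135),.068),("block rear",(436,135),.068),("cards fr r",(364,163),.075),("cards left",(254,163),.075),("lever hub",(415,239),.066),("ltip",(560,263),.056)):print(nm,L(b,z).round(1))
import cv2
im=cv2.imread("pics/w4.png")[0:80,175:300];cv2.imwrite("pics/w4c.png",cv2.resize(im,None,fx=6,fy=6,interpolation=cv2.INTER_CUBIC))
E
```

```text
pad front [ 9.3 88.9 66. ]
pad rear [ 6.7 82.4 66. ]
block fr [ 1.5 70.8 68. ]
block rear [ 1.5 50.  68. ]
cards fr r [-13.1  89.4  75. ]
cards left [-13.1 149.5  75. ]
lever hub [-54.6  60.4  66. ]
ltip [-69.7 -27.6  56. ]
```

View pics/w4c.png

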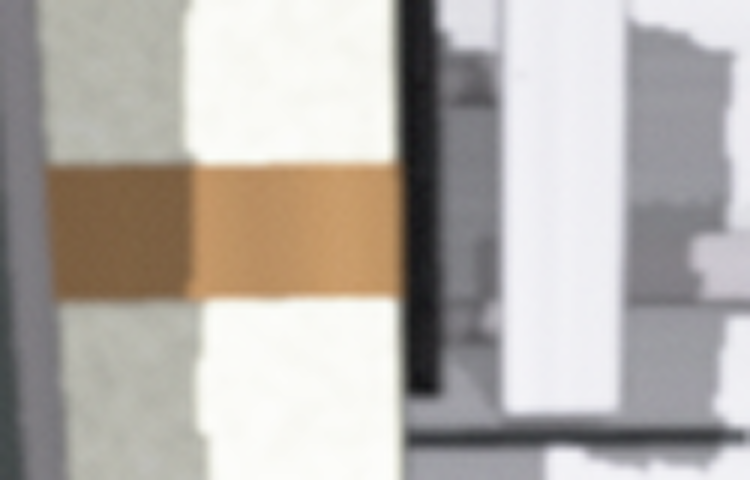

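Seen from above, the gap between pad (x≈440) and block (x≈500) is about 11 mm by the block's 22 mm width (124 px). So the pad is about 5 mm in and the stack is at the fence. I'll push about 0.11 rad more.

```bash
python3 - <<'E'
from push import *
a0,d=np.load("c.npy"); a=a0+1.5
move_pose(P(a,d+.012,.2),down(a+np.pi/2)); movel(P(a,d+.012),speed=.15,guard=8); z=state()["wrist_force"]
for k in (1.54,1.58,1.615,1.65):
    a=a0+k; movel(P(a,d),down(a+np.pi/2),speed=.03); f=(state()["wrist_force"]-z)@t(a)
    print(round(k,2),round(f,1),end="; ")
movel(P(a,d+.012),speed=.05); movel(P(a,d+.012,.2),speed=.15)
g=m2w(np.array([[.04,.075,0]]),F)[0]
move_pose(g+[-.10,0,.28],down(-np.pi/2+F[2])); wsnap("w5"); print(state()["time_s"],state()["ee_pos"])
import cv2
cv2.imwrite("pics/w5b.png",cv2.resize(cv2.imread("pics/w5.png")[0:300,60:460],(800,600),interpolation=cv2.INTER_CUBIC))
im=cv2.imread("pics/w5.png")[0:110,160:300];cv2.imwrite("pics/w5c.png",cv2.resize(im,None,fx=5,fy=5,interpolation=cv2.INTER_CUBIC))
E
```

```text
1.54 -5.4; 1.58 -6.8; 1.61 -8.2; 1.65 -8.2; 27.8833 [0.50707039 0.13381826 0.27973619]
```

View pics/w5b.png

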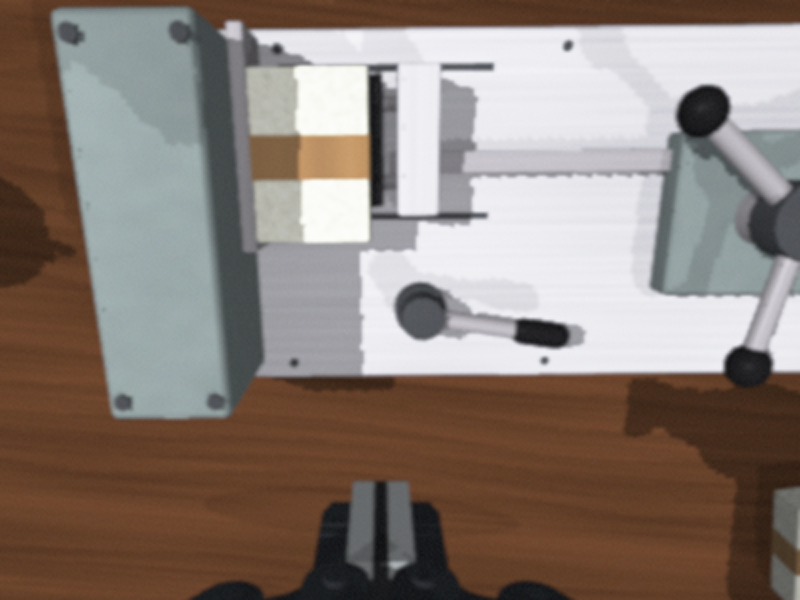

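View pics/w5c.png

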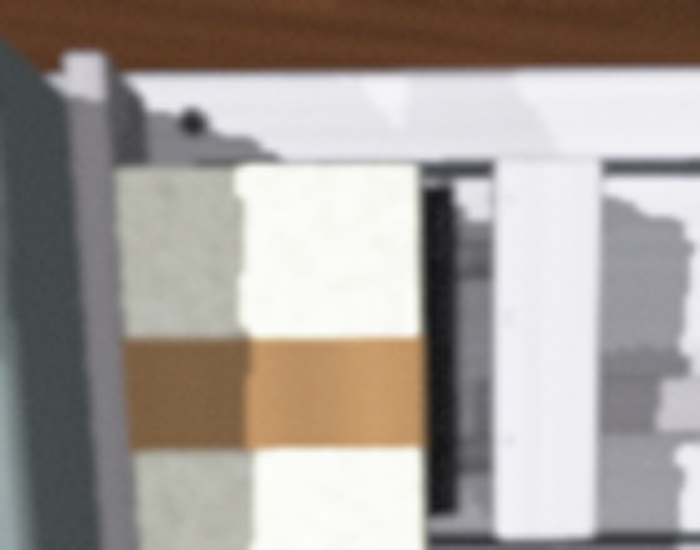

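Gap is now about 37 px, with the block at 107 px per 22 mm. That is 7.6 mm, so the pad is about 8.4 mm in and the stack is at the fence. Next is the lever, which reads about 0.17 rad.

```bash
python3 - <<'E'
from push import *
piv=m2w(np.array([[-.055,.06,0]]),F)[0]; R=.045; Zl=.046
Q=lambda q,d,z=Zl:(lambda b: piv+R*u(b)+d*t(b)+[0,0,z])(-np.pi/2-q+F[2])
O=lambda q:down(-q+F[2])
q0=.17
move_pose(Q(q0,.034,.20),O(q0)); print(movel(Q(q0,.034),speed=.12,guard=6)); z=state()["wrist_force"]
hit=movel(Q(q0,.012),speed=.03,guard=2); s=state(); b=-np.pi/2-q0+F[2]; d=(s["ee_pos"]-piv)@t(b)
print(hit,d,s["time_s"])
if d<.016 or not hit: d=.0193
for q in np.r_[np.arange(q0+.1,1.4,.1),1.42,1.46,1.5,1.53]:
    h=movel(Q(q,d),O(q),speed=.06,guard=12); b=-np.pi/2-q+F[2]
    print(round(q,2),h,round(-(state()["wrist_force"]-z)@t(b),1),end="; ")
    if h: break
s=state();print(s["time_s"])
wsnap("w6")
E
```

```text
False
True 0.015500034633922742 31.2917
0.27 False -1.7; 0.37 False -0.2; 0.47 False -0.8; 0.57 False -2.3; 0.67 False -1.8; 0.77 False -0.4; 0.87 False -0.4; 0.97 False -0.6; 1.07 False -1.1; 1.17 False -0.0; 1.27 False -1.1; 1.37 False -1.1; 1.42 False -1.5; 1.46 False -2.4; 1.5 False -2.0; 1.53 False -7.2; 35.2917
```

View pics/w6b.png

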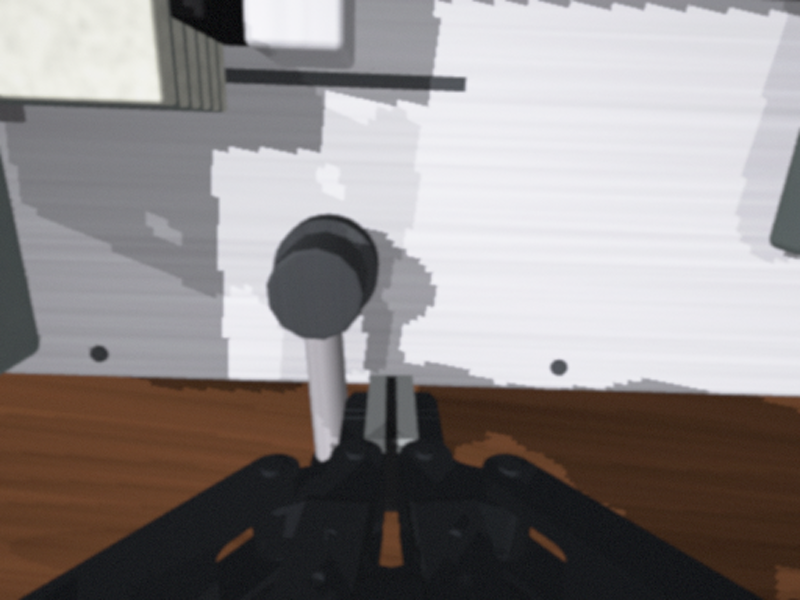

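The lever (px 325,400) now points straight to the front, and the force rose at the end of its travel. Backing off and checking.

```bash
python3 - <<'E'
from push import *
s=state();b=-np.pi/2-1.53+F[2]; p=s["ee_pos"]
movel(p+.015*t(b),speed=.05); movel(p+.015*t(b)+[0,0,.17],speed=.15)
g=m2w(np.array([[.04,.06,0]]),F)[0]
move_pose(g+[-.10,0,.29],down(-np.pi/2+F[2])); wsnap("w7"); print(state()["time_s"],state()["wrist_force"].round(1))
import cv2
cv2.imwrite("pics/w7b.png",cv2.resize(cv2.imread("pics/w7.png")[0:300,60:460],(800,600),interpolation=cv2.INTER_CUBIC))
cv2.imwrite("pics/top7.png",cv2.resize(snapshot("top"),(800,600)))
E
```

```text
37.6167 [0.4 0.4 0. ]
```

View pics/w7b.png

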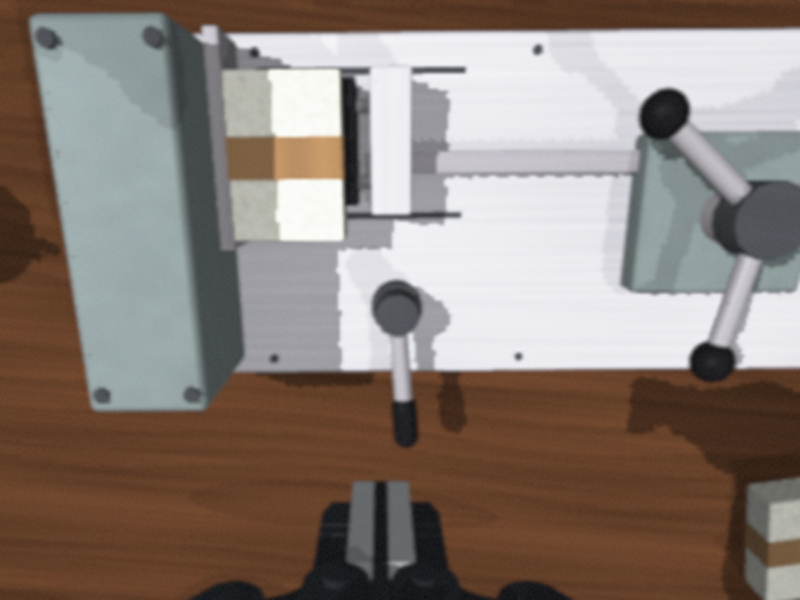

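View pics/top7.png

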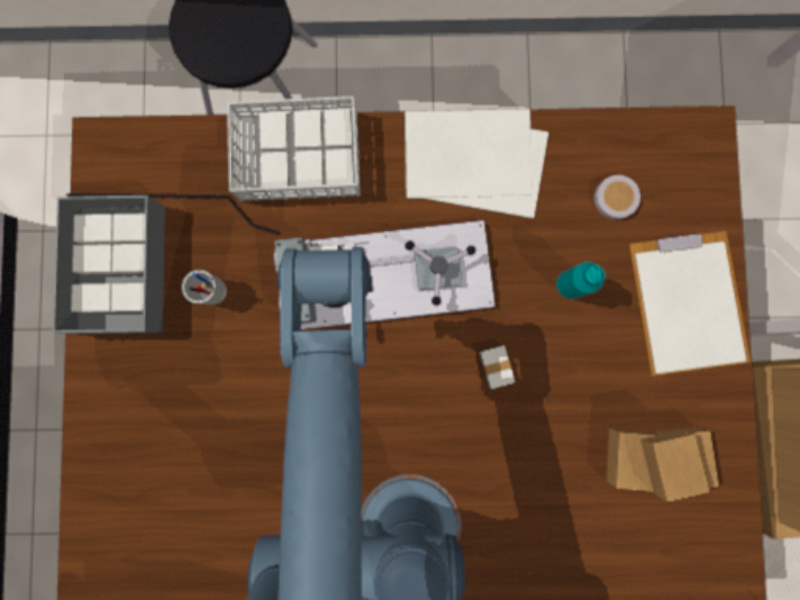

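```bash
python3 - <<'E'
from meas import *
s=load("w7");L=lambda b,z: loc(wray(s,(b[0]/2+60,b[1]/2),z))
h=L((396,308),.066);e=L((405,440),.056);dd=e-h;print(h.round(1),e.round(1),"lever",np.arctan2(-dd[0],-dd[1]))
print("gap",(L((358,140),.066)-L((371,140),.068)).round(1),"cards",L((344,240),.075).round(1),L((234,240),.075).round(1))
sign_off()
E
```

```text
[-53.   60.4  66. ] [-141.2   53.5   56. ] lever 1.4934528574334345
gap [ 0.1  7.  -2. ] cards [-13.2  89.6  75. ] [-13.3 150.2  75. ]
the job is handed in; nothing more can be done
```

I set the guide with the star wheel, locked the clamp lever, moved the robot clear and handed the job in at about 38 s of the 69 s allowed. `sign_off` gives no verdict, so these results come from my own last camera checks.

- **Wheel:** I pushed its front arm about 1.65 rad counter-clockwise with the shut fingertip, in three pushes with a look after each.
- **Stack:** it is flat and against the fence. It spans y from about 90 to 150 mm in the feeder's frame, with the fence face at 150 mm.
- **Pad:** the gap to the guide block measured about 7 mm in the last picture and 7.6 mm in the one before. The pad is therefore pressed in about 8.5–9 mm, inside the 4–13 mm window.
- **Lever:** I pushed it round to its stop, where the force rose to about 7 N. It reads about 1.49 rad in the picture, against the 1.35 needed.
- **Bystanders and robot:** the bottle, pen cup and spare cards look unmoved in the top view. The robot stands clear above the feeder, with a wrist force of about 0.5 N.

The feeder position I worked out from the overhead, scene and wrist cameras differed by up to about 1 cm. The scene view was the poorest fit and I did not use it; the wrist fit I worked from is within about 4 mm of the overhead one.

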